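# Run the go ring gauge home on its stud

### The arm

A 6-joint arm with a two-finger parallel gripper is mounted at the origin on the work surface; the furniture and walls round the work are solid. World frame = base frame: x ahead of the robot, y to its left, z up, the work surface at z = 0. Lengths are in mm, angles in degrees, forces in N, time in s.
With the tool pointing down it reaches from about 350 to 850 mm from the base axis. Payload 8.1 kg.
Tool frame: the origin (TCP) lies on the centre line of the jaws, within the pads' length; the fingertips stand 19 mm ahead of it and the grasp point (between the pads) is the TCP; z points along the fingers, y is the line along which they close (so a half turn about z gives the same grasp; the last joint's range is limited). The gripper opens to 85 mm and grips with 20 to 120 N. Pads are 22 mm wide; open, the fingers measure 114 mm over their backs; the gripper's body (76 mm by 85 mm) begins 54 mm behind the grasp point. The pads swing forward as they close: fully open they stand 13 mm farther back than shut.
Start: joints at [-81.899, 7.471, 85.268, -0, 87.261, -4.893], TCP at [134.937, -584.635, 250.292] pointing down, gripper open.
Joint ranges: [-169.43, 169.43], [-51.17, 129.36], [1.28, 143.12], [-76.62, 256.62], [0, 156.53], [-152.29, 152.29]. Speed limits (degrees/s): [136.94, 136.94, 159.86, 180, 180, 180].

### API

Orientations are given as [roll, pitch, yaw] about the fixed x, y, z axes, in that order (R = Rz(yaw) Ry(pitch) Rx(roll)).
In Python, from bench import r gives the robot as it stands. The module is installed in compiled form; this text tells all that it offers.
- The arm moves only by the tool servo_tool, never from a script. Its arguments are lists of equal length, an entry for each row: "fingers": the finger opening in m, from 0 to 0.0854; "linear": the shift along the tool's x, y, z in m, a list of three; "rotation": the turn, a rotation vector about the tool's x, y, z in degrees, a list of three. A call has 1 to 10 rows; each row is the pose to reach, as a shift and turn from the pose commanded when the call began, along the tool's axes at that moment; what a row does not reach only later rows make up. A row lasts 1/10 s, in which the tool goes at most 50 mm and 8.59 degrees, less where a joint would pass 70% of its speed; a pose out of reach is approached as far as the arm can. A call with a gripper value outside its range is refused whole. The fingers move at their own pace and stop on an object; "force" is the grip in N (left out, the last holds). Time passes only in rows, so rows that repeat a pose let the fingers close. It gives the time, the measured TCP pose, the force, the opening and the grip force at its end, in the units of the state.
- r.sense(): the state, without advancing time (a new reading comes with each control period).
- r.snapshot(name): name is "scene" or "top" or "wrist"; returns a dict with "frame" (400x640x3 uint8, red, green, blue), "fx", "fy", "cx", "cy" (pixels), "camera_from_world" (4x4, takes a point from world to camera coordinates). Camera axes: x right, y up, looking along -z (the intrinsics and any distortion apply to the point x, -y, -z); pixel columns grow to the right and rows downward; lengths in mm; the calibration is good to about 2 mm. A picture is of the moment at which its call begins. There is no depth.
- r.hand_in(): hands the job in; it is judged then, once.
The state is a dict: "time": time; "joint_pos": joint angles; "qd": joint speeds; "joint_efforts": joint torques, N m; "tool_pos": TCP position; "tcp_rot": TCP orientation; "ft_force": force on the tool from outside, world axes, zero at the start; "wrist_torque": the same for the moment, N m; "finger_gap": finger opening in mm; "grip_force": force on a finger pad.
Only numpy, scipy, OpenCV 4.12 (cv2) and the standard library are available. Lean on these libraries where they do the work, as an engineer would, in place of code of your own. Each camera call takes 0.05 s, during which the arm holds its last target. There are 200 camera calls.

### The job

Two clamp studs stand on the bench, each with a thread ring gauge already started on it. Screw the green go gauge clockwise (seen from above) until it comes up firmly against the shoulder, about a fifth of a turn or less, and let go of it. Leave the red no-go gauge as it is.

Things in the scene. Friction and masses are not known exactly. Their poses are not given: they have to be found in the camera images.
- go_ring_center (a point): Centre of the go gauge: knurled steel ring, 50 mm diameter, 24 mm high, green top face and green band; round, grip across any diameter from above. The point is on its vertical axis, half-way up, about 72 mm above the bench. Its threaded stud ends 98 mm above the bench; below are a 36 mm thick column and a grey round flange (90 mm diameter, 14 mm high) fixed to the bench.
- go_ring (a joint): Angle of the go gauge on its thread, rad; grows clockwise from above. Starts at 0.2 to 0.6, meets the shoulder at 1.5: there resistance rises sharply and fingers slip round it harmlessly. Until then even friction (0.25 N m, plus 0.15 per rad/s); it stays where left. It sinks 1 mm per rad (a grip can ignore it). When home, the white line on the ring stands over the white line on the flange.
- nogo_ring_center (a point): Centre of the no-go gauge, to be left alone: same ring, stud and stand, but with a red top face and red band; the point is on its axis, half-way up the ring, about 73 mm above the bench. The two axes are at least 150 mm apart.
- nogo_ring (a joint): Angle of the no-go gauge on its thread, rad, same sense; it starts between 0.1 and 0.3 and turns just as freely.
Things that resemble listed ones, but are neither listed nor needed, are in the scene too. Leave any blue look-alike of the part that bears go_ring_center alone. Leave any pink look-alike of the part that bears nogo_ring_center alone.

How it is judged:
By the outcome, as a careful person would: the job done as asked, in the order asked, and still so for the second after the job is handed in, with the robot touching nothing.
It also fails if it takes over 32 s, if anything falls off the work surface, if the arm or the gripper's body presses on something with over 40 N, if the wrist force passes 120 N, or if a joint passes its speed limit or range.

## Working session

There is one attempt and no reset: what is moved stays moved. The work goes in short steps, Python scripts to look and compute and a tool call to move; the robot and the scene stay as the last step left them, time stands still between calls to the robot, and variables do not carry over. Pictures are saved under pics/ and viewed, at most 10 in all, crops included, and the job is handed in when it is done.

Besides the shell and the picture viewer there is one more tool, called in YAML: its name, and indented under it one key for each argument. servo_tool: Moves the arm, as the interface text tells. Its arguments: {"type":"object","properties":{"fingers":{"type":"array","items":{"type":"number"}},"linear":{"type":"array","items":{"type":"array","items":{"type":"number"}}},"rotation":{"type":"array","items":{"type":"array","items":{"type":"number"}}},"force":{"type":"number"}},"required":["fingers","linear","rotation"]}

```bash
mkdir -p pics
python3 - <<'E'
from bench import r
import cv2,numpy as np
ims=[]
for n in("scene","top"):
    s=r.snapshot(n); cv2.imwrite(f"pics/{n}1.png",s["frame"][:,:,::-1]); np.savez(f"{n}1.npz",**s)
    print(n,[k for k in s],s["fx"],s["cx"],s["cy"],np.round(s["camera_from_world"],3).tolist())
print(r.sense())
E
```

```text
scene ['frame', 'fx', 'fy', 'cx', 'cy', 'camera_from_world'] 478.43806269768635 319.21416930107813 211.09390068664226 [[0.771, -0.636, -0.014, -359.104], [0.376, 0.438, 0.816, -277.663], [-0.513, -0.635, 0.577, -594.923], [0.0, 0.0, 0.0, 1.0]]
top ['frame', 'fx', 'fy', 'cx', 'cy', 'camera_from_world'] 424.7331430634599 323.3295073865751 199.3972115168732 [[-0.005, -1.0, -0.006, 75.766], [0.994, -0.005, 0.109, -508.075], [-0.109, -0.005, 0.994, -929.399], [0.0, 0.0, 0.0, 1.0]]
{'time': 0.1, 'joint_pos': array([-8.18990414e+01,  7.51127897e+00,  8.53236348e+01, -8.56515707e-04,
        8.72602873e+01, -4.89172477e+00]), 'qd': array([ 0.18348626, -0.11949051, -0.08572181, -0.01049306,  0.04146933,
       -0.0103997 ]), 'joint_efforts': array([ 1.73126977e-03, -5.70952034e+01, -5.01940191e+01, -2.58775872e-04,
        8.18270375e-03,  1.34859138e-05]), 'tool_pos': array([ 134.86133514, -584.17573868,  249.33839664]), 'tcp_rot': array([-1.79905073e+02, -7.26572770e-03,  1.29927190e+01]), 'ft_force': array([ 0.42461972, -0.66390728,  0.499505  ]), 'wrist_torque': array([ 0.00486596,  0.01559191, -0.01581718]), 'grip_force': 0.0, 'finger_gap': 85.28949932144798}
```

View pics/top1.png

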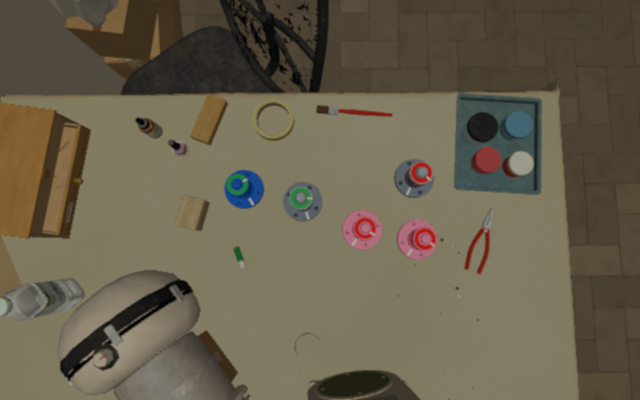

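View pics/scene1.png

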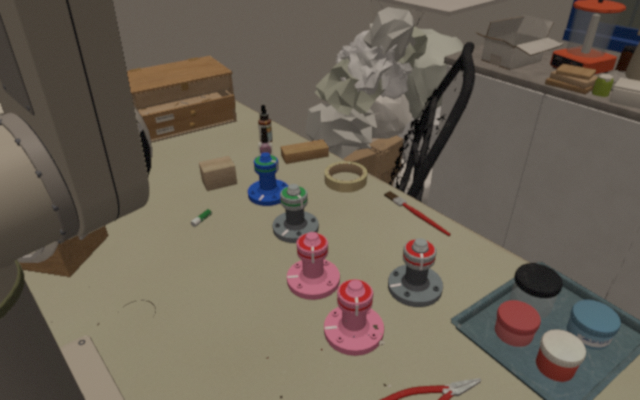

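Top view candidates: green ring on a grey flange at (301,198), and its blue look-alike on a blue flange at (240,185). The red no-go on grey is at (418,175), with pink look-alikes at (364,229) and (424,239). The description fits the one at (301,198), so I'll check it in a crop and measure.

```bash
cat > h.py <<'E'
import numpy as np,cv2
def cast(s,u,v,z):
    M=np.array(s["camera_from_world"]);R,t=M[:3,:3],M[:3,3]
    d=R.T@np.array([(u-s["cx"])/s["fx"],-(v-s["cy"])/s["fy"],-1]);c=-R.T@t
    return c+d*(z-c[2])/d[2]
def proj(s,p):
    M=np.array(s["camera_from_world"]);q=M[:3,:3]@p+M[:3,3]
    return s["cx"]+s["fx"]*q[0]/-q[2], s["cy"]-s["fy"]*q[1]/-q[2]
def green(f,box):
    h=cv2.cvtColor(f,cv2.COLOR_RGB2HSV);m=cv2.inRange(h,(45,70,40),(80,255,255))
    k=np.zeros_like(m);x0,y0,x1,y1=box;k[y0:y1,x0:x1]=m[y0:y1,x0:x1];return k
E
python3 - <<'E'
from h import *
s=dict(np.load("top1.npz"));f=s["frame"]
m=green(f,(280,175,325,225));c=np.vstack([x for x in cv2.findContours(m,0,1)[0]])
h=cv2.convexHull(c);(u,v),rad=cv2.minEnclosingCircle(h);print(u,v,rad,cast(s,u,v,84))
# grey flange centre cast: line between bright pixels
a=cv2.resize(f[165:235,265:340],None,fx=8,fy=8,interpolation=cv2.INTER_CUBIC)
cv2.imwrite("pics/crop1.png",a[:,:,::-1])
p=cast(s,u,v,84);print(proj(s,[p[0],p[1],14]),proj(s,[p[0],p[1],98]))
sc=dict(np.load("scene1.npz"));print(proj(sc,[p[0],p[1],98]),proj(sc,[p[0],p[1],84]))
f=sc["frame"];m=green(f,(275,180,318,215));x,y,w,hh=cv2.boundingRect(m);print(x,y,w,hh)
for n in [(418,173),(240,183)]: print(cast(s,*n,84))
E
```

```text
300.45166015625 197.4702606201172 10.753564834594727 [506.70536921 121.38584347  84.        ]
(np.float64(302.2753798274847), np.float64(200.9380537462223)) (np.float64(300.0526103061536), np.float64(196.71146948079667))
(np.float64(293.6347981503068), np.float64(185.85776294044038)) (np.float64(293.97753148729856), np.float64(192.27831784296674))
281 187 25 19
[ 557.85189688 -129.35508376   84.        ]
[538.47893336 250.39037699  84.        ]
```

View pics/crop1.png

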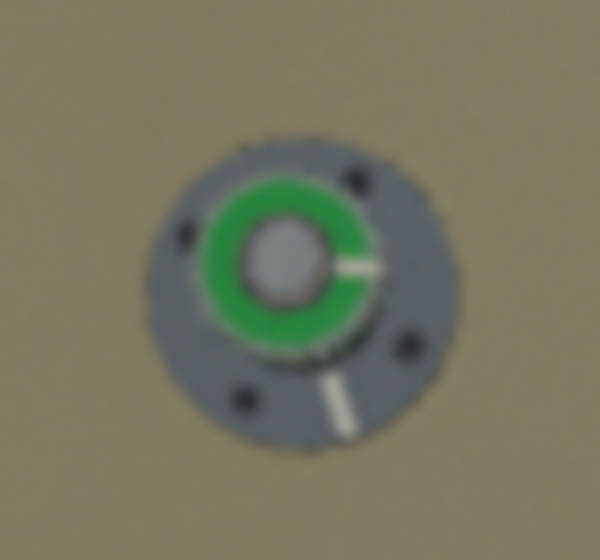

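The crop confirms the choice: a green ring on a grey flange. The ring's line points right (crop about (360,268)) and the flange's line points down (crop about (338,405)), so about 71° clockwise remains. The axis is near (506.7, 121.4). I'll move above it at z≈170 first.

servo_tool:
  fingers: [0.085,0.085,0.085,0.085,0.085,0.085,0.085,0.085,0.085,0.085]
  linear:
    - [0.26,-0.302,0]
    - [0.26,-0.302,0]
    - [0.26,-0.302,0]
    - [0.26,-0.302,0]
    - [0.26,-0.302,0]
    - [0.26,-0.302,0]
    - [0.26,-0.302,0]
    - [0.26,-0.302,0]
    - [0.26,-0.302,0]
    - [0.26,-0.302,0]
  rotation:
    - [0,0,-10]
    - [0,0,-20]
    - [0,0,-30]
    - [0,0,-40]
    - [0,0,-50]
    - [0,0,-60]
    - [0,0,-67]
    - [0,0,-67]
    - [0,0,-67]
    - [0,0,-67]

```text
time: 1.1
tool_pos: [320.9, -230.8, 250.2]
tcp_rot: [-180.0, 0.0, 80.2]
ft_force: [-0.9, -0.1, 1.3]
finger_gap: 84.9
grip_force: 0.0
```

```bash
cat > go.py <<'E'
import sys
from bench import r
from h import *
from scipy.spatial.transform import Rotation as Ro
def delta(x,y,z,yaw):
    s=r.sense();R=Ro.from_euler("xyz",s["tcp_rot"],degrees=True)
    T=Ro.from_euler("xyz",[180,0,yaw],degrees=True)
    print("t",s["time"],"pos",s["tool_pos"].round(1),s["tcp_rot"].round(1),"j",s["joint_pos"].round(0))
    print("shift m",(R.inv().apply(np.array([x,y,z])-s["tool_pos"])/1000).round(4),"rotvec",np.degrees((R.inv()*T).as_rotvec()).round(2), "f",s["ft_force"].round(1),s["wrist_torque"].round(2),s["finger_gap"],s["grip_force"])
if __name__=="__main__": delta(*map(float,sys.argv[1:5]))
E
python3 go.py 506.7 121.4 170 148
```

```text
t 1.1 pos [ 320.9 -230.8  250.2] [-180.     0.    80.2] j [-43. -26. 115.  -0.  91. -33.]
shift m [0.3788 0.123  0.0801] rotvec [-1.000e-02  1.000e-02 -6.783e+01] f [-0.9 -0.1  1.3] [ 0.03 -0.01  0.04] 84.94456265136031 0.0
```

servo_tool:
  fingers: [0.085,0.085,0.085,0.085,0.085,0.085,0.085,0.085,0.085,0.085]
  linear:
    - [0.379,0.123,0.02]
    - [0.379,0.123,0.03]
    - [0.379,0.123,0.04]
    - [0.379,0.123,0.05]
    - [0.379,0.123,0.06]
    - [0.379,0.123,0.07]
    - [0.379,0.123,0.08]
    - [0.379,0.123,0.08]
    - [0.379,0.123,0.08]
    - [0.379,0.123,0.08]
  rotation:
    - [0,0,-8]
    - [0,0,-16]
    - [0,0,-24]
    - [0,0,-32]
    - [0,0,-40]
    - [0,0,-48]
    - [0,0,-56]
    - [0,0,-64]
    - [0,0,-68]
    - [0,0,-68]

```text
time: 2.1
tool_pos: [507.3, 119.7, 168.2]
tcp_rot: [-179.9, -0.2, 148.0]
ft_force: [-0.4, -0.4, 0.4]
finger_gap: 84.9
grip_force: 0.0
```

```bash
python3 go.py 506.7 121.4 72 148
python3 - <<'E'
from bench import r
from h import *
s=r.snapshot("wrist");np.savez("w1.npz",**s);f=s["frame"]
cv2.imwrite("pics/w1.png",f[:,:,::-1]);print(proj(s,[506.7,121.4,84]))
E
```

```text
t 2.1 pos [507.3 119.7 168.2] [-179.9   -0.2  148. ] j [  8.  -1. 103.  -0.  78. -50.]
shift m [0.0011 0.0014 0.0962] rotvec [-0.14 -0.15  0.02] f [-0.4 -0.4  0.4] [ 0.   -0.03  0.08] 84.88797559934324 0.0
(np.float64(319.17254337491033), np.float64(210.2071185754252))
```

View pics/w1.png

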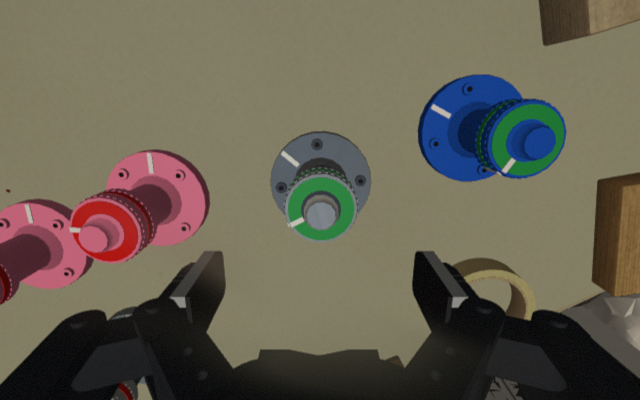

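Wrist view: the grey-flanged green ring is centred near (321,208), with its line at (296,223) and the flange line at (290,158). The red-on-pink, blue and other rings are clear of the fingers. I'll refine the centre from this view.

Run:
```python
from h import *
s=dict(np.load("w1.npz"));f=s["frame"]
m=green(f,(275,165,370,250));c=np.vstack(cv2.findContours(m,0,1)[0]);(u,v),w,a=cv2.fitEllipse(cv2.convexHull(c))
print(u,v,w,a);p=cast(s,u,v,84);print(p)
l=cast(s,296,223,84)-p; q=cast(s,290,158,14)-p
an=lambda d:np.degrees(np.arctan2(d[1],d[0]));print("ring",an(l),"flange",an(q),"cw left",(an(l)-an(q))%360)
```

```text
320.5775146484375 203.9710235595703 (68.10275268554688, 72.59352111816406) 178.06153869628906
[503.40767685 124.571427    84.        ]
ring -82.72206433144943 flange -158.0794987155739 cw left 75.35743438412446
```

servo_tool:
  fingers: [0.085,0.085,0.085,0.085,0.085]
  linear:
    - [0.002,0.001,0.02]
    - [0.002,0.001,0.04]
    - [0.002,0.001,0.04]
    - [0.002,0.001,0.04]
    - [0.002,0.001,0.04]
  rotation:
    - [0,0,0]
    - [0,0,0]
    - [0,0,0]
    - [0,0,0]
    - [0,0,0]

```text
time: 2.65
tool_pos: [507.2, 121.0, 132.0]
tcp_rot: [179.9, 0.1, 147.9]
ft_force: [0.4, -0.2, -0.1]
finger_gap: 85.1
grip_force: 0.0
```

```bash
python3 go.py 506.7 121.4 72 148
python3 - <<'E'
from bench import r
from h import *
s=r.snapshot("wrist");np.savez("w2.npz",**s);f=s["frame"]
print(proj(s,[506.7,121.4,84]),proj(s,[506.7,121.4,98]), proj(s,[r.sense()["tool_pos"][0],r.sense()["tool_pos"][1],84]))
cv2.imwrite("pics/w2.png",cv2.resize(f[130:330,200:440],None,fx=3,fy=3)[:,:,::-1])
E
```

```text
t 2.65 pos [507.2 121.  132. ] [1.799e+02 1.000e-01 1.479e+02] j [  8.   0. 105.  -0.  74. -50.]
shift m [ 0.0007 -0.      0.06  ] rotvec [ 0.08  0.11 -0.14] f [ 0.4 -0.2 -0.1] [0.01 0.03 0.01] 85.07525951389964 0.0
(np.float64(316.8648867732303), np.float64(231.74937722135172)) (np.float64(316.763860365935), np.float64(242.11956504076437)) (np.float64(317.25153612641077), np.float64(232.5794786872822))
```

View pics/w2.png

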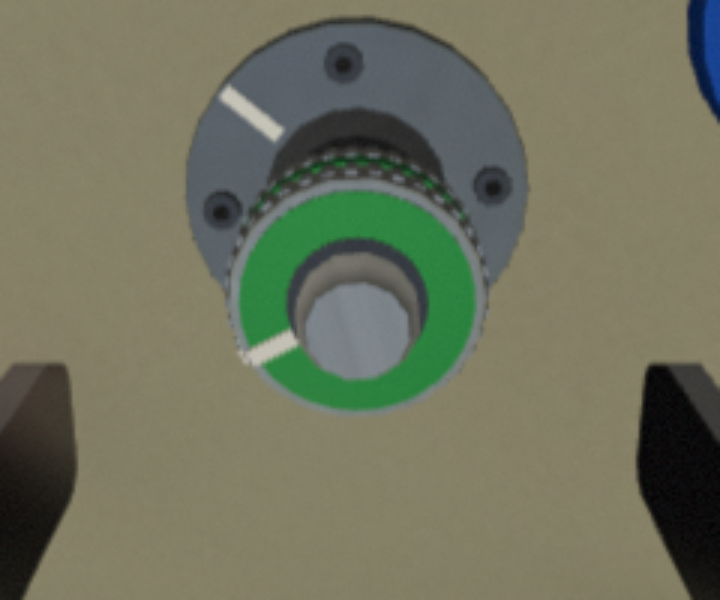

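The crop shows the ring's top face centred at crop (358,296), midway between the fingertips (76 and 638). Along tool x it sits about 1.5 mm ahead. I'll descend and grip there.

servo_tool:
  fingers: [0.085,0.085,0.085,0.085,0.07,0.055,0.045,0.04,0.04,0.04]
  linear:
    - [0.0015,0,0.02]
    - [0.0015,0,0.04]
    - [0.0015,0,0.06]
    - [0.0015,0,0.06]
    - [0.0015,0,0.06]
    - [0.0015,0,0.06]
    - [0.0015,0,0.06]
    - [0.0015,0,0.06]
    - [0.0015,0,0.06]
    - [0.0015,0,0.06]
  rotation:
    - [0,0,0]
    - [0,0,0]
    - [0,0,0]
    - [0,0,0]
    - [0,0,0]
    - [0,0,0]
    - [0,0,0]
    - [0,0,0]
    - [0,0,0]
    - [0,0,0]
  force: 60

```text
time: 3.7
tool_pos: [505.9, 122.2, 72.5]
tcp_rot: [180.0, 0.1, 148.0]
ft_force: [-4.8, -3.8, 9.4]
finger_gap: 48.7
grip_force: 60.3
```

```bash
python3 go.py 506.7 121.4 72 148
```

```text
t 3.7 pos [505.9 122.2  72.5] [1.80e+02 1.00e-01 1.48e+02] j [  8.   5. 108.  -0.  68. -50.]
shift m [-0.0011 -0.0002  0.0005] rotvec [ 0.02  0.12 -0.01] f [-4.8 -3.8  9.4] [-0.68  0.76 -0.04] 48.73685013563565 60.328354239463806
```

Gripped at 60 N with small side forces. Next I'll turn clockwise (+tool z).

servo_tool:
  fingers: [0.04,0.04,0.04,0.04,0.04,0.04,0.04,0.04,0.04,0.04]
  linear:
    - [0,0,0]
    - [0,0,0]
    - [0,0,0]
    - [0,0,0]
    - [0,0,0]
    - [0,0,0]
    - [0,0,0]
    - [0,0,0]
    - [0,0,0.001]
    - [0,0,0.001]
  rotation:
    - [0,0,5]
    - [0,0,10]
    - [0,0,15]
    - [0,0,20]
    - [0,0,25]
    - [0,0,30]
    - [0,0,35]
    - [0,0,40]
    - [0,0,45]
    - [0,0,50]

```text
time: 4.7
tool_pos: [506.2, 122.5, 71.8]
tcp_rot: [179.8, 0.0, 97.8]
ft_force: [-3.4, -3.2, 8.3]
finger_gap: 48.5
grip_force: 61.9
```

```bash
python3 go.py 506.7 121.4 72 60
```

```text
t 4.7 pos [506.2 122.5  71.8] [179.8   0.   97.8] j [  8.   5. 108.  -0.  67.   0.]
shift m [-0.0011  0.0003 -0.0002] rotvec [ 0.16 -0.   37.82] f [-3.4 -3.2  8.3] [-0.44  0.59  0.38] 48.46691306643454 61.87728524208069
```

servo_tool:
  fingers: [0.04,0.04,0.04,0.04,0.04,0.04,0.04]
  linear:
    - [0,0,0]
    - [0,0,0]
    - [0,0,0]
    - [0,0,0]
    - [0,0,0]
    - [0,0,0]
    - [0,0,0]
  rotation:
    - [0,0,4]
    - [0,0,8]
    - [0,0,12]
    - [0,0,16]
    - [0,0,20]
    - [0,0,24]
    - [0,0,28]

```text
time: 5.4
tool_pos: [506.6, 122.8, 71.5]
tcp_rot: [179.8, -0.1, 70.0]
ft_force: [2.0, 2.1, 1.3]
finger_gap: 48.6
grip_force: 61.5
```

```bash
python3 go.py 506.7 121.4 72 60
```

```text
t 5.4 pos [506.6 122.8  71.5] [ 1.798e+02 -1.000e-01  7.000e+01] j [  8.   5. 108.  -0.  67.  28.]
shift m [-0.0012  0.0006 -0.0005] rotvec [ 0.21 -0.08  9.97] f [2.  2.1 1.3] [ 0.24 -0.16  1.1 ] 48.64906533234915 61.499494314193726
```

Torque has risen to 1.1 N m at 78° turned, so it looks to be on the shoulder. I'll press a few more degrees with a firmer grip.

servo_tool:
  fingers: [0.04,0.04,0.04,0.04,0.04]
  linear:
    - [0,0,0]
    - [0,0,0]
    - [0,0,0]
    - [0,0,0]
    - [0,0,0]
  rotation:
    - [0,0,3]
    - [0,0,6]
    - [0,0,9]
    - [0,0,10]
    - [0,0,10]
  force: 80

```text
time: 5.9
tool_pos: [507.1, 123.3, 71.4]
tcp_rot: [179.8, -0.2, 60.1]
ft_force: [3.7, 3.0, 6.4]
finger_gap: 48.3
grip_force: 82.9
```

```bash
python3 go.py 506.7 121.4 72 60
```

```text
t 5.9 pos [507.1 123.3  71.4] [179.8  -0.2  60.1] j [  8.   5. 108.  -0.  67.  38.]
shift m [-0.0018  0.0006 -0.0006] rotvec [ 0.24 -0.17  0.14] f [3.7 3.  6.4] [ 0.38 -0.68  2.36] 48.317160721246566 82.93582320213318
```

Torque reached 2.36 N m against the stop, so it is firmly home. Now I'll release and retract straight up.

servo_tool:
  fingers: [0.055,0.07,0.085,0.085,0.085,0.085,0.085,0.085,0.085,0.085]
  linear:
    - [0,0,0]
    - [0,0,0]
    - [0,0,0]
    - [0,0,0]
    - [0,0,0]
    - [0,0,0]
    - [0,0,-0.02]
    - [0,0,-0.04]
    - [0,0,-0.06]
    - [0,0,-0.08]
  rotation:
    - [0,0,0]
    - [0,0,0]
    - [0,0,0]
    - [0,0,0]
    - [0,0,0]
    - [0,0,0]
    - [0,0,0]
    - [0,0,0]
    - [0,0,0]
    - [0,0,0]

```text
time: 6.9
tool_pos: [504.8, 122.6, 150.0]
tcp_rot: [-180.0, 0.0, 60.0]
ft_force: [0.2, -0.3, -0.2]
finger_gap: 84.9
grip_force: 0.0
```

Run:
```python
from bench import r
from h import *
s=r.snapshot("wrist");np.savez("w3.npz",**s);f=s["frame"]
print(proj(s,[505.5,122,84]))
cv2.imwrite("pics/w3.png",f[:,:,::-1])
```

```text
(np.float64(320.8322337247861), np.float64(221.9792467972608))
```

View pics/w3.png

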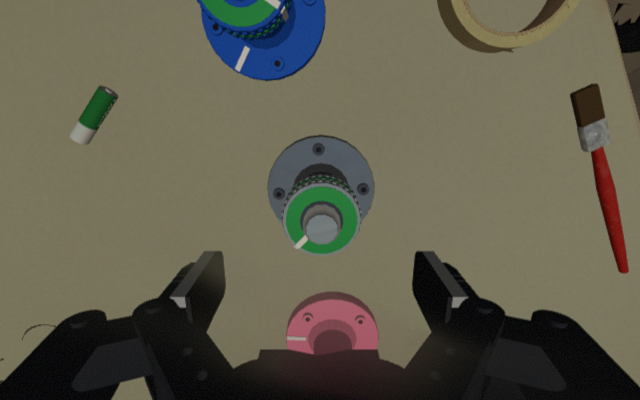

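The ring's line is now at (300,242), with the ring centre at (322,218). The flange line is hidden behind the ring, so I'll compare it with its known world angle and raise the arm clear.

servo_tool:
  fingers: [0.085,0.085,0.085,0.085,0.085,0.085,0.085,0.085]
  linear:
    - [0,0,-0.04]
    - [0,0,-0.08]
    - [0,0.05,-0.1]
    - [0,0.1,-0.1]
    - [0,0.15,-0.1]
    - [0,0.2,-0.1]
    - [0,0.2,-0.1]
    - [0,0.2,-0.1]
  rotation:
    - [0,0,0]
    - [0,0,0]
    - [0,0,0]
    - [0,0,0]
    - [0,0,0]
    - [0,0,0]
    - [0,0,0]
    - [0,0,0]

```text
time: 7.75
tool_pos: [678.3, 21.6, 246.8]
tcp_rot: [-179.8, 0.1, 59.9]
ft_force: [-0.5, 1.2, 0.3]
finger_gap: 84.9
grip_force: 0.0
```

Run:
```python
from bench import r
from h import *
an=lambda d:np.degrees(np.arctan2(d[1],d[0]))
s=dict(np.load("w3.npz"));print("ring now",an(cast(s,300,242,84)-cast(s,322,218,84)))
s=dict(np.load("w2.npz"));g=lambda x,y,z:cast(s,200+x/3,130+y/3,z)
print("before ring",an(g(270,348,84)-g(358,296,84)),"flange",an(g(222,91,14)-g(281,136,14)))
S=r.sense();print(S["tool_pos"],S["time"])
t=r.snapshot("top")["frame"];c=r.snapshot("scene")["frame"]
R=lambda a:cv2.resize(a,(400,400),interpolation=cv2.INTER_CUBIC)
cv2.imwrite("pics/e.png",np.hstack([R(t[160:240,260:340]),R(c[170:250,255:335])])[:,:,::-1])
```

```text
ring now -160.54092173751675
before ring -89.6104344055695 flange -160.6052053351559
[678.34120448  21.60418327 246.77616539] 7.75
```

View pics/e.png

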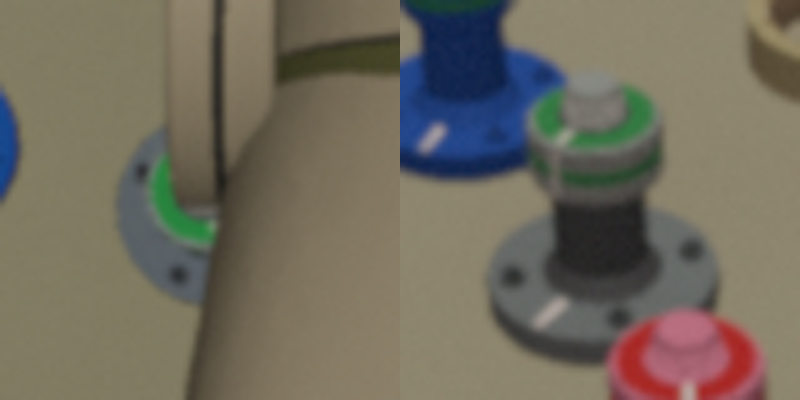

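The ring line is at −160.5° and the flange line at −160.6°, and the scene view (right half, lines at (567,135) and (550,312)) shows them in line. The gauge is home and released, with the arm clear.

```bash
python3 -c "
from bench import r
print(r.hand_in())"
```

```text
the job is handed in; nothing more can be done
None
```

The green go gauge is screwed firmly against its shoulder (its white line stands over the flange line) and released; the red no-go gauge was not touched, and the job is handed in.

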